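Close the lap-joint drill jig

TASK

Get the drill jig ready for drilling with a few fingertip pushes: push the lap piece along its channel until its end butts against the dark end stop, then flip the hinged aluminium drill plate over its spine, gently and without slamming it, so that it lies flat over the piece, then swing the red-knobbed latch all the way round over the plate. The wood stays down in its channel: never pick it up or tip it, and leave the mating piece, sanding block, glue bottle and eraser alone.

Things in the scene. Friction and masses are not known exactly. Their poses are not given: they have to be found in the camera images.
- jig: Drill jig screwed to the bench: plywood baseboard 18 mm thick. Lengths in mm. Origin at bench height under the channel's centre line; x runs along the channel from its open mouth (-x, nearer the robot) to the dark end stop (face at x=75, top 52 high); y left. Board x -155..105, y -62..104. Two light wood rails, x -56..75, tops 56.5 high, channel 43 wide (y -21.5..21.5)
- lap_piece: Half-lap wood blank 140 x 40 x 38 mm, 80 g, lying along the jig's channel, sliding freely. Origin: centre of its underside, 18 mm above the bench; its y axis points out of the mouth. The half at the stop is 18 high, the half at the mouth 38 high. Starts 30 to 60 mm short of the stop; home, origin at jig x=+5 and rear end at jig x=-65, 9 mm out of the rails
- drill_plate (a joint): Hinge angle of the aluminium drill plate, rad: 0 flat over the channel, 1.57 upright, 3.12 folded right back on the jig's -y side, overhanging the bench. Starts 2.75 to 3.05. Stiff hinge: the plate stays where it is left; about 2 N at the tab moves it. Plate 6 mm thick, 100 along the spine (jig x -35..65), reaching 105 from the spine
- plate_hinge (a point): Middle of the plate's hinge axis (spine): jig x=15, y=-50, height 57.5 mm; axis parallel to jig x. Closed, the plate's flat underside is level with the axis and its top 6 mm above. Two steel drill bushes, 50 mm from the spine at jig x=25 and 55, then stand 18 mm below the plate and 3 mm above it
- plate_tab (a point): Middle of the outer edge of the plate's finger tab, 118 mm from the spine; the tab is 40 mm wide along the spine, 6 mm thick, centred at jig x = 15 mm. The side that is on top when closed faces down at the start, with about 50 mm or more of free height below the tab
- latch (a joint): Angle of the swing latch about its upright pivot, rad: 0 = pointing to the jig's -y, across the closed plate (against its stop); 1.57 = pointing to the jig's -x; growing further to +y; largest 2.7. It starts open, at 1.9 to 2.5, and stays where it is left (under 1 N at the knob moves it)
- latch_pivot (a point): Pivot axis of the latch at the underside of its arm: jig x = 50, y = 85, height 64.5 mm. Arm 5 mm thick, 15 mm wide, passing 1 mm over the closed plate
- latch_knob (a point): Top centre of the latch's red upright knob: 16 mm diameter, 28 mm tall (from 69.5 to 97.5 mm above the bench), 48 mm from the pivot
- mate_piece: The mating half-lap piece, 40 x 140 x 38 mm, waiting on the bench left of the jig; bystander. Origin under its centre
- sanding_block: Cork sanding block 63 x 101 x 33 mm, on the bench left of the jig; bystander. Origin under its centre
- glue_bottle: White and blue glue bottle with red nozzle, 60 mm diameter, 188 mm tall, standing far left of the jig; bystander. Origin under its centre
- eraser: Blue and white eraser 19 x 44 x 12 mm, on the bench right of the jig's mouth; bystander. Origin under its centre
There are look-alikes about, which are no part of the job. What is shaped like the lap_piece but green or purple is not meant.

How it is judged:
By the outcome, as a careful person would: the job done as asked, in the order asked, and still so for the second after the job is handed in, with the robot touching nothing.
It also fails if it takes over 67 s, if anything falls off the work surface, if the arm or the gripper's body presses on something with over 40 N, if the wrist force passes 120 N, or if a joint passes its speed limit or range.

ROBOT

A 6-joint arm with a two-finger parallel gripper is mounted at the origin on a cart in front of the work surface, level with it; the furniture and walls round the work are solid. World frame = base frame: x ahead of the robot, y to its left, z up, the work surface at z = 0. Lengths are in m, angles in degrees, forces in N, time in s.
With the tool pointing down it reaches from about 0.4 to 0.825 m from the base axis. Payload 7 kg.
Tool frame: the origin (TCP) lies on the centre line of the jaws, within the pads' length; the fingertips stand 19 mm ahead of it and the grasp point (between the pads) is the TCP (r.tip_extent is the distance from the TCP to the fingertips, in m); z points along the fingers, y is the line along which they close (so a half turn about z gives the same grasp; the last joint's range is limited). The gripper opens to 88 mm and grips with 3 to 60 N. Pads are 19 mm wide; open, the fingers measure 130 mm over their backs; the gripper's body (78 mm by 193 mm) begins 47 mm behind the grasp point.
Start: joints at [83.944, 20.546, 0.682, 0, -70.136, -16.507], TCP at [0.259, 0.623, 0.246] pointing down, gripper open.
Joint ranges: [-176.03, 176.03], [-82.01, 121.73], [-58.28, 71.71], [-173.87, 95.51], [-174.79, -0.11], [-173.66, 173.66]. Speed limits (degrees/s): [136.94, 136.94, 172.46, 180, 180, 180].

INTERFACE

Orientations are given as [roll, pitch, yaw] about the fixed x, y, z axes, in that order (R = Rz(yaw) Ry(pitch) Rx(roll)).
In Python, from plant import r gives the robot as it stands. The module is installed in compiled form; this text tells all that it offers.
- The arm moves only by the tool jog_arm, never from a script. Its argument "deltas" is a list that holds one entry, the list of rows, each a list of 5 numbers: the opening, from -1 (shut) to 1 (fully open), then the shift along the world's x, y, z in cm, then the turn about the world's z in rad. In form: [[[claw, dx, dy, dz, turn], ...]]. A call has 1 to 8 rows; each row shifts and turns the commanded pose from where the row before left it; what a row does not reach is not made up. A row lasts 1/8 s, in which the tool goes at most 62.5 mm and 10.7 degrees, less where a joint would pass 70% of its speed; a pose out of reach is approached as far as the arm can. A call with a gripper value outside its range is refused whole. The fingers move at their own pace and stop on an object; "force" is the grip in N (left out, the last holds). Time passes only in rows, so rows that do not move let the fingers close. It gives the time, the measured TCP pose, the force, the opening and the grip force at its end, in the units of the state.
- r.get_state(): the state, without advancing time (a new reading comes with each control period).
- r.capture(name): name is "scene" or "top" or "wrist"; returns the picture (384x512x3 uint8, blue, green, red); there is no depth.
- r.camera_info(name): a dict with "fx", "fy", "cx", "cy" (pixels), "view" (4x4, takes a point from world to camera coordinates). Camera axes: x right, y up, looking along -z (the intrinsics and any distortion apply to the point x, -y, -z); pixel columns grow to the right and rows downward; lengths in m; the calibration is good to about 2 mm. A picture is of the moment at which its call begins: read the wrist's pose just before it. camera_info takes no time and is no camera call; for the wrist camera it gives the pose at the moment of the call.
- r.close_job(): hands the job in; it is judged then, once.
The state is a dict: "time_s": time; "joints": joint angles; "qd": joint speeds; "joint_torque": joint torques, N m; "tcp_pos": TCP position; "eef_rot": TCP orientation; "contact_force": force on the tool from outside, world axes, zero at the start; "moment": the same for the moment, N m; "gripper_width": finger opening in m; "gripper_force": force on a finger pad.
Only numpy, scipy, OpenCV 4.12 (cv2) and the standard library are available. Lean on these libraries where they do the work, as an engineer would, in place of code of your own. Each camera call takes 0.05 s, during which the arm holds its last target. There are 200 camera calls.

## Working session

There is one attempt and no reset: what is moved stays moved. The work goes in short steps, Python scripts to look and compute and a tool call to move; the robot and the scene stay as the last step left them, time stands still between calls to the robot, and variables do not carry over. Pictures are saved under pics/ and viewed, at most 10 in all, crops included, and the job is handed in when it is done.

Besides the shell and the picture viewer there is one more tool, called after "Call:" by a JSON object that holds its "op" and its "data". jog_arm: Moves the arm, as the interface text tells. Its arguments: {"type":"object","properties":{"deltas":{"type":"array"},"force":{"type":"number"}},"required":["deltas"]}

```bash
mkdir -p pics; python3 - <<'E'
from plant import r
import cv2,numpy as np
s=r.get_state();print(s)
for n in("scene","top"):
    im=r.capture(n);cv2.imwrite(f"pics/{n}0.png",im)
    c=r.camera_info(n);print(n,{k:(np.round(v,4).tolist() if not isinstance(v,dict) else v) for k,v in c.items()})
E
```

```text
{'time_s': 0.0, 'joints': array([ 8.39433132e+01,  2.05906782e+01,  6.33167504e-01, -1.75261776e-02,
       -7.01359624e+01, -1.65078818e+01]), 'qd': array([ 0.02982973, -0.07626809, -0.08077939, -0.05239825,  0.04298257,
        0.06362869]), 'joint_torque': array([-1.16601212e-03, -5.82713556e+01,  2.93051666e+01,  6.99746400e+00,
        6.97832205e-03, -1.57311024e-04]), 'tcp_pos': array([0.25886461, 0.62289309, 0.24463476]), 'eef_rot': array([ 1.79905698e+02, -1.07657302e-02, -2.25705284e+01]), 'contact_force': array([ 0.61769389,  1.45150803, -0.77595575]), 'moment': array([-0.03293609,  0.01890478, -0.04732586]), 'gripper_force': 0.0, 'gripper_width': 0.08752882107347493}
scene {'fx': 363.4517, 'fy': 363.4517, 'cx': 257.2808, 'cy': 190.3188, 'view': [[0.6155, -0.788, -0.0161, -0.2425], [0.5195, 0.3902, 0.7602, -0.3961], [-0.5927, -0.4763, 0.6495, -0.5175], [0.0, 0.0, 0.0, 1.0]]}
top {'fx': 415.7177, 'fy': 415.7177, 'cx': 252.9695, 'cy': 199.7012, 'view': [[-0.0184, -0.9998, -0.0049, 0.1475], [0.995, -0.0188, 0.0979, -0.5732], [-0.0979, -0.0031, 0.9952, -1.2378], [0.0, 0.0, 0.0, 1.0]]}
```

View pics/scene0.png

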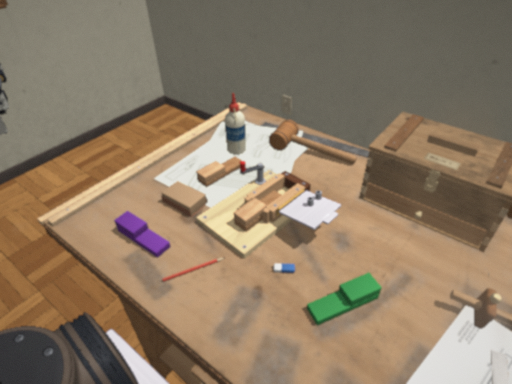

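View pics/top0.png

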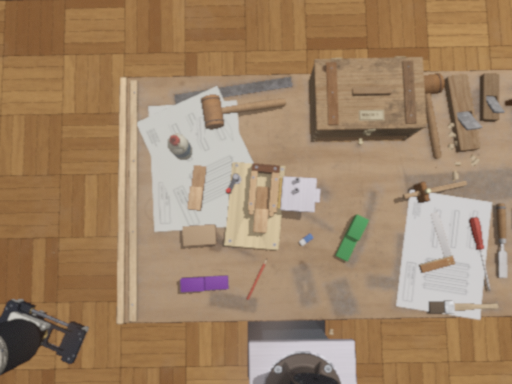

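```bash
python3 - <<'E'
import cv2
a=cv2.imread("pics/top0.png")[152:260,215:330];cv2.imwrite("pics/tc.png",cv2.resize(a,None,fx=5.5,fy=5.5,interpolation=cv2.INTER_CUBIC))
b=cv2.imread("pics/scene0.png")[145:260,185:350];cv2.imwrite("pics/sc.png",cv2.resize(b,None,fx=4.8,fy=4.8,interpolation=cv2.INTER_CUBIC))
E
```

```text
(no output)
```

View pics/tc.png

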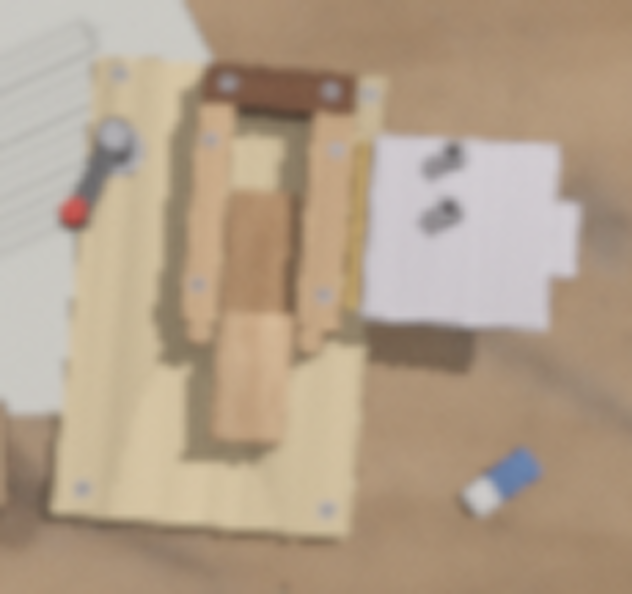

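View pics/sc.png

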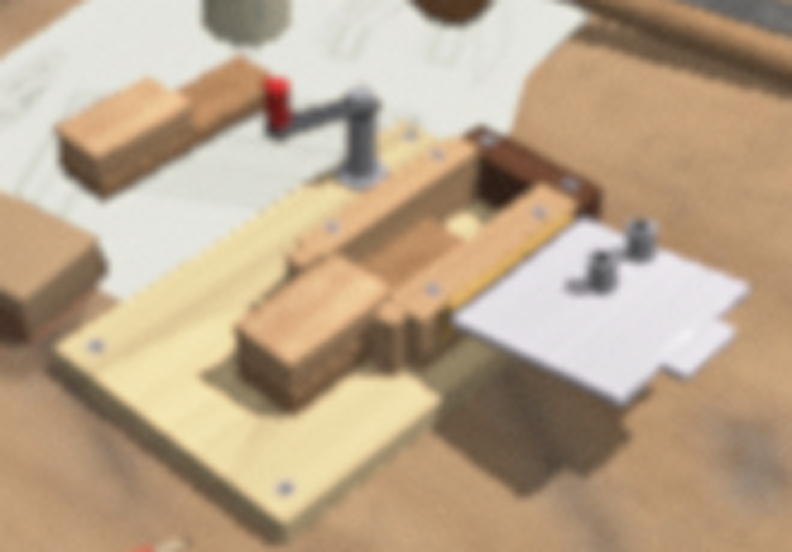

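```bash
cat > h.py <<'E'
import numpy as np
from plant import r
CI={n:r.camera_info(n) for n in("top","scene")}
def proj(n,p):
    c=CI[n];q=np.atleast_2d(p)@c["view"][:3,:3].T+c["view"][:3,3]
    return np.c_[c["fx"]*q[:,0]/-q[:,2]+c["cx"],c["fy"]*-q[:,1]/-q[:,2]+c["cy"]]
def world(J,p):
    p=np.atleast_2d(p)/1000.;c,s=np.cos(J[2]),np.sin(J[2])
    return np.c_[J[0]+c*p[:,0]-s*p[:,1],J[1]+s*p[:,0]+c*p[:,1],p[:,2]]
E
cat > fit.py <<'E'
from h import *
from scipy.optimize import least_squares
def pts(v):
    th,la,px=v[3:6]
    P=lambda x,r_:[x,-50+r_*np.cos(th),57.5+r_*np.sin(th)]
    B=[[-155,104,18],[-155,-62,18],[105,104,18],[105,-62,18]]
    pl=[P(65,105),P(-35,105),P(35,118),P(-5,118)]
    k=[[50-48*np.sin(la),85-48*np.cos(la),97.5]]
    pc=[[px-70,20,56],[px-70,-20,56],[px,20,56],[px,-20,56]]
    return np.array(B+pl+k+pc)
T=np.array([[52,515],[350,537],[95,57],[385,77],[560,145],[548,328],[580,203],[576,277],[74,208],[212,440],[282,443],[218,312],[293,312]],float)
S=np.array([[52,345],[285,525],[410,122],[np.nan]*2,[748,288],[625,402],[735,330],[687,376],[277,82],[238,328],[295,365],[330,255],[388,288]])
T=(T+.5)/5.5-.5+[215,152];S=(S+.5)/4.8-.5+[185,145]
def f(v):
    w=world(v[:3],pts(v))
    return np.nan_to_num(np.r_[proj("top",w)-T,proj("scene",w)-S])
o=least_squares(lambda v:f(v).ravel(),[.57,.1,0,2.9,2.2,-40],x_scale=[.01,.01,.01,.1,.1,10],loss="soft_l1")
print(o.x.round(4));print(f(o.x).round(1).tolist())
J=o.x[:3]
for n,p in dict(rear=[o.x[5]-70,0,56],home=[-65,0,56],tab=[15,-50+118*np.cos(o.x[3]),57.5+118*np.sin(o.x[3])],hinge=[15,-50,57.5],piv=[50,85,64.5],knob=pts(o.x)[8]).items():print(n,world(J,p).round(4))
E
python3 fit.py
```

```text
[  0.5848   0.1071  -0.1027   2.9977   1.9284 -37.5841]
[[0.3, -0.6], [0.5, 0.0], [0.1, -1.4], [0.7, -0.6], [0.3, -0.4], [0.1, -0.0], [0.4, -0.6], [0.2, -0.6], [0.0, -0.0], [-0.1, -0.5], [0.7, 0.1], [0.8, -0.7], [0.6, 0.4], [-0.3, 0.8], [-0.6, 0.1], [-1.8, -0.9], [0.0, 0.0], [0.0, 0.0], [-1.3, -0.1], [-0.0, 0.2], [-0.8, 0.2], [-0.4, 0.3], [-1.8, -0.6], [-1.4, 0.2], [0.4, -0.3], [0.6, 0.6]]
rear [[0.4778 0.1181 0.056 ]]
home [[0.5201 0.1138 0.056 ]]
tab [[ 0.5826 -0.0603  0.0744]]
hinge [[0.5946 0.0559 0.0575]]
piv [[0.6432 0.1866 0.0645]]
knob [[0.6002 0.2079 0.0975]]
```

Candidates for the lap piece, in top-view pixels:
- Natural wood in the channel, at (260,212).
- Mating piece, at (198,187).
- Green look-alike, at (351,238).
- Purple look-alike, at (203,284).

By the description it is the one in the channel, and the crops confirm this: step at crop y=312, rear end at about (247,441), knob at (74,208), tab at (578,240). The fit is good to about 1 px. I'm moving now.

Call:
{"op": "jog_arm", "data": {"deltas": [[[-1,1.2,-3.1,0,-0.08],[-1,1.2,-3.1,0,-0.08],[-1,1.2,-3.1,0,-0.08],[-1,1.2,-3.1,0,-0.08],[-1,1.2,-3.1,0,-0.08],[-1,1.2,-3.1,0,-0.08],[-1,1.2,-3.1,0,-0.08],[-1,1.2,-3.1,0,-0.08]]], "force": 10}}

```text
time_s: 1.1
tcp_pos: [0.3551, 0.3741, 0.2453]
eef_rot: [180.0, -0.0, -59.4]
contact_force: [0.1, 0.2, 0.3]
gripper_width: 0.0133
gripper_force: 0.0
```

Call:
{"op": "jog_arm", "data": {"deltas": [[[-1,1.2,-3.2,0,-0.08],[-1,1.2,-3.2,0,-0.08],[-1,1.2,-3.2,0,-0.08],[-1,1.1,-3.2,0,-0.08],[-1,1.1,-3.2,0,-0.08],[-1,1.1,-3.2,0,-0.08],[-1,1.1,-3.2,0,-0.08],[-1,1.1,-3.2,0,-0.08]]]}}

```text
time_s: 2.1
tcp_pos: [0.446, 0.1182, 0.2454]
eef_rot: [180.0, -0.0, -96.0]
contact_force: [0.1, 0.3, 0.2]
gripper_width: 0.0004
gripper_force: 0.0
```

Call:
{"op": "jog_arm", "data": {"deltas": [[[-1,-0.2,0.3,-4,0],[-1,0,0,-4,0],[-1,0,0,-4,0],[-1,0,0,-3,0],[-1,0,0,-2.5,0],[-1,0,0,-2,0],[-1,0,0,0,0]]]}}

```text
time_s: 2.98
tcp_pos: [0.443, 0.1215, 0.0493]
eef_rot: [179.8, -0.1, -95.9]
contact_force: [0.3, -0.0, -0.1]
gripper_width: 0.0002
gripper_force: 0.0
```

Call:
{"op": "jog_arm", "data": {"deltas": [[[-1,0.6,-0.06,0,0],[-1,0.6,-0.06,0,0],[-1,0.6,-0.06,0,0],[-1,0.6,-0.06,0,0],[-1,0.6,-0.06,0,0],[-1,0.6,-0.06,0,0],[-1,0.5,-0.05,0,0],[-1,0,0,0,0]]]}}

```text
time_s: 3.98
tcp_pos: [0.4855, 0.1182, 0.0505]
eef_rot: [-180.0, 0.0, -95.9]
contact_force: [-0.5, -0.4, -0.1]
gripper_width: 0.0004
gripper_force: 0.0
```

Call:
{"op": "jog_arm", "data": {"deltas": [[[-1,0.3,-0.05,0,0],[-1,0.3,-0.05,0,0],[-1,0.3,-0.05,0,0],[-1,0.2,-0.02,0,0],[-1,0,0,0,0]]]}}

```text
time_s: 4.6
tcp_pos: [0.4962, 0.1166, 0.0506]
eef_rot: [-180.0, 0.0, -95.9]
contact_force: [-0.9, -0.2, -1.1]
gripper_width: 0.0006
gripper_force: 0.0
```

```bash
python3 - <<'E'
from plant import r
import cv2
im=r.capture("top");a=im[152:260,215:330];b=r.capture("scene")[145:260,185:350]
cv2.imwrite("pics/p1.png",cv2.hconcat([cv2.resize(a,(392,368),interpolation=2),cv2.resize(b,(400,368),interpolation=2)]))
E
```

```text
(no output)
```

View pics/p1.png

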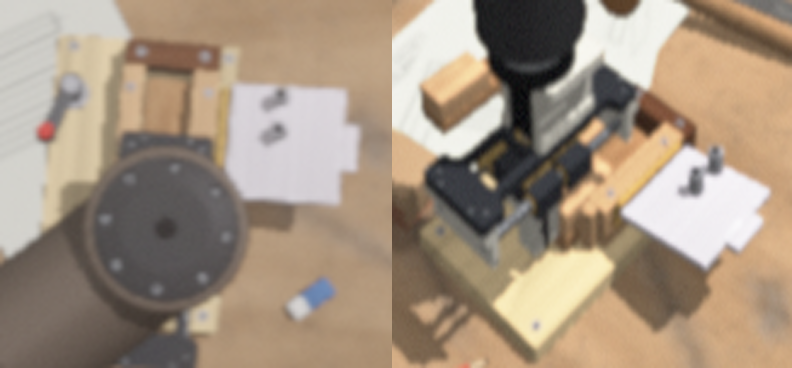

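The fingers are behind the piece and its end is close to the stop (left panel, about (168,72)). I'll keep going gently until the force rises.

Call:
{"op": "jog_arm", "data": {"deltas": [[[-1,0.15,-0.02,0,0],[-1,0.15,-0.02,0,0],[-1,0.1,0,0,0],[-1,0,0,0,0]]]}}

```text
time_s: 5.2
tcp_pos: [0.5001, 0.1161, 0.0506]
eef_rot: [-180.0, 0.0, -95.9]
contact_force: [-1.4, 0.1, 0.7]
gripper_width: 0.0009
gripper_force: 0.1
```

Call:
{"op": "jog_arm", "data": {"deltas": [[[-1,0.15,-0.01,0,0],[-1,0.1,-0.01,0,0],[-1,0,0,0,0]]]}}

```text
time_s: 5.58
tcp_pos: [0.5026, 0.116, 0.0506]
eef_rot: [-180.0, 0.0, -95.9]
contact_force: [-1.3, 0.0, 0.6]
gripper_width: 0.0006
gripper_force: 0.1
```

Call:
{"op": "jog_arm", "data": {"deltas": [[[-1,0.15,-0.01,0,0],[-1,0.1,-0.01,0,0],[-1,0,0,0,0]]]}}

```text
time_s: 5.95
tcp_pos: [0.5044, 0.1157, 0.0505]
eef_rot: [179.9, -0.0, -95.9]
contact_force: [-4.5, 1.0, 3.4]
gripper_width: 0.0001
gripper_force: 2.5
```

Call:
{"op": "jog_arm", "data": {"deltas": [[[-1,0.1,-0.01,0,0],[-1,0.1,-0.01,0,0],[-1,0,0,0,0]]]}}

```text
time_s: 6.32
tcp_pos: [0.5046, 0.1155, 0.0504]
eef_rot: [179.8, -0.0, -95.9]
contact_force: [-13.9, 7.2, 10.2]
gripper_width: 0.0006
gripper_force: 8.1
```

The piece is butted at the stop, with a clear force rise. Next I back off, go up, and cross over to the tab with the jaws open.

Call:
{"op": "jog_arm", "data": {"deltas": [[[-1,-0.5,0.05,0,0],[-1,-1.5,0.15,0,0],[-1,-1,0,1,0],[-1,0,0,4,0],[-1,0,0,5,0],[0.3,0,0,5,0],[1,2,-3.5,0,0],[1,2,-3.5,0,0]]]}}

```text
time_s: 7.32
tcp_pos: [0.5172, 0.0472, 0.2025]
eef_rot: [-179.8, 0.1, -95.8]
contact_force: [0.3, 0.8, -0.1]
gripper_width: 0.0251
gripper_force: 0.0
```

Call:
{"op": "jog_arm", "data": {"deltas": [[[1,2.4,-3.6,0,0],[1,2.4,-3.6,0,0],[1,2,-3.6,0,0],[1,0,0,0,0]]]}}

```text
time_s: 7.82
tcp_pos: [0.5853, -0.0625, 0.2007]
eef_rot: [180.0, -0.0, -96.1]
contact_force: [-0.7, -0.8, -0.5]
gripper_width: 0.0651
gripper_force: 0.0
```

```bash
python3 - <<'E'
from plant import r
import cv2
print(r.get_state()["tcp_pos"])
im=r.capture("wrist");c=r.camera_info("wrist");print(c)
cv2.imwrite("pics/w1.png",im)
E
```

```text
[ 0.58527744 -0.0625306   0.20072241]
{'fx': 308.6089247072167, 'fy': 308.6089247072167, 'cx': 259.91644661461106, 'cy': 191.1745552828457, 'view': array([[-9.94553288e-01,  1.04227596e-01,  6.05276402e-04,
         5.87720095e-01],
       [-1.00267403e-01, -9.55146468e-01, -2.78642555e-01,
         2.29712042e-02],
       [-2.84641159e-02, -2.77185558e-01,  9.60394690e-01,
        -3.48647004e-01],
       [ 0.00000000e+00,  0.00000000e+00,  0.00000000e+00,
         1.00000000e+00]])}
```

View pics/w1.png

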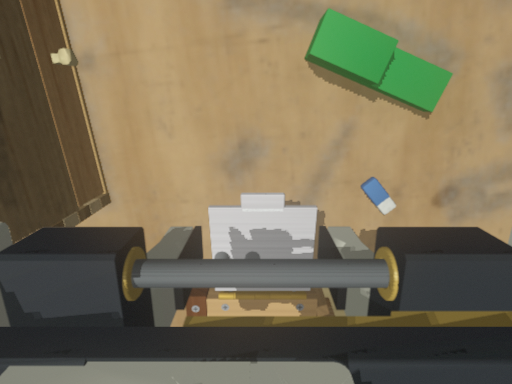

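The wrist view shows the tab at about (263,194)–(263,207), with plate corners at (209,207) and (316,207). I'll check these against the fit.

```bash
python3 - <<'E'
from h import *
CI["wrist"]=r.camera_info("wrist")
J=[.5848,.1071,-.1027]
for th in (2.95,2.998,3.04):
    P=lambda x,q:[x,-50+q*np.cos(th),57.5+q*np.sin(th)]
    print(th,proj("wrist",world(J,[P(35,118),P(-5,118),P(65,105),P(-35,105)])).round(1).tolist())
c=CI["wrist"];R=c["view"][:3,:3];o=-R.T@c["view"][:3,3]
for u,v in((242,194),(284,194),(209,207),(316,207)):
    d=R.T@[(u-c["cx"])/c["fx"],-(v-c["cy"])/c["fy"],-1];print(o+d*(.074-o[2])/d[2])
E
```

```text
2.95 [[239.5, 192.3], [284.9, 192.3], [206.7, 205.2], [317.7, 205.0]]
2.998 [[239.9, 189.6], [284.5, 189.5], [207.5, 202.6], [316.8, 202.4]]
3.04 [[240.2, 187.5], [284.0, 187.4], [208.3, 200.6], [316.0, 200.4]]
[ 0.60117201 -0.05797584  0.074     ]
[ 0.56345878 -0.05401663  0.074     ]
[ 0.63265926 -0.04880884  0.074     ]
[ 0.53538879 -0.03859442  0.074     ]
```

Call:
{"op": "jog_arm", "data": {"deltas": [[[1,-0.3,0.4,-3,0],[1,0,0,-3,0],[1,0,0,-2.5,0],[1,0,0,-1.5,0],[1,0,0,-1,0],[1,0,0,-1,0],[1,0,0,0,0]]]}}

```text
time_s: 8.75
tcp_pos: [0.5818, -0.0567, 0.0802]
eef_rot: [180.0, -0.0, -95.9]
contact_force: [-0.3, -0.9, -0.2]
gripper_width: 0.0877
gripper_force: 0.3
```

```bash
python3 - <<'E'
from plant import r
import cv2
print(r.get_state()["tcp_pos"])
a=r.capture("wrist")[150:350,100:420];b=r.capture("scene")[145:260,215:380]
cv2.imwrite("pics/w2.png",cv2.vconcat([cv2.resize(a,(480,300),interpolation=2),cv2.resize(b,(480,300),interpolation=2)]))
E
```

```text
[ 0.58178564 -0.05665579  0.08023397]
```

View pics/w2.png

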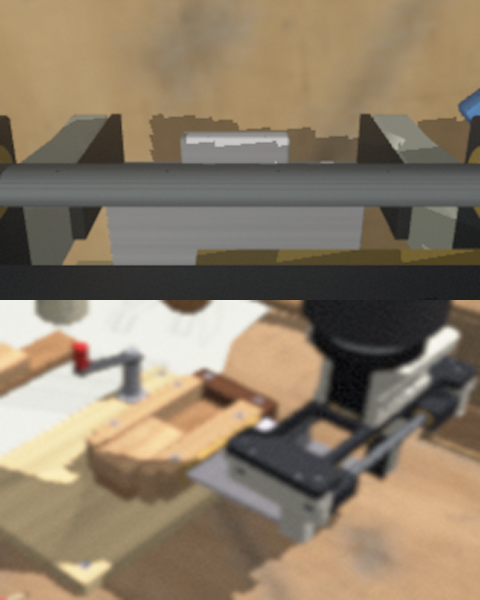

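The tab sits centred between the open fingers, with its outer face at crop rows 132–143, i.e. full-image rows 238–245. I'll back-project that.

```bash
python3 - <<'E'
from h import *
c=r.camera_info("wrist");R=c["view"][:3,:3];o=-R.T@c["view"][:3,3];print(o)
for z in(.062,.067,.072):
  for u,v in((221,245),(293,245),(257,238.5)):
    d=R.T@[(u-c["cx"])/c["fx"],-(v-c["cy"])/c["fy"],-1];print(z,(o+d*(z-o[2])/d[2]).round(4))
CI["wrist"]=c;t=np.array(r.get_state()["tcp_pos"])
for dy in(-.0095,.0095):print(proj("wrist",[t+[.044,dy,-.019],t+[-.044,dy,-.019]]))
E
```

```text
[ 0.57442362 -0.13100071  0.22102034]
0.062 [ 0.6042 -0.0558  0.062 ]
0.062 [ 0.5638 -0.0516  0.062 ]
0.062 [ 0.5836 -0.0577  0.062 ]
0.067 [ 0.6033 -0.0582  0.067 ]
0.067 [ 0.5641 -0.0541  0.067 ]
0.067 [ 0.5833 -0.06    0.067 ]
0.072 [ 0.6024 -0.0605  0.072 ]
0.072 [ 0.5644 -0.0566  0.072 ]
0.072 [ 0.583  -0.0623  0.072 ]
[[179.6447387  231.98838882]
 [337.52865618 216.89834488]]
[[185.39918477 262.31583101]
 [338.61319155 248.11268384]]
```

Call:
{"op": "jog_arm", "data": {"deltas": [[[1,0,0,-0.5,0],[-1,0.1,0,0,0],[-1,0,0,0,0],[-1,0,0,0,0],[-1,0,0,0,0],[-1,0,0,0,0],[-1,0,0,0,0],[-1,0,0,0,0]]], "force": 12}}

```text
time_s: 9.85
tcp_pos: [0.5838, -0.0566, 0.0758]
eef_rot: [-179.9, -0.0, -95.9]
contact_force: [2.1, -4.2, 1.3]
gripper_width: 0.0395
gripper_force: 13.0
```

Call:
{"op": "jog_arm", "data": {"deltas": [[[-1,0,0.05,0.4,0],[-1,0,0.1,0.6,0],[-1,0,0.1,0.6,0],[-1,0,0.1,0.7,0],[-1,0,0,0,0]]]}}

```text
time_s: 10.48
tcp_pos: [0.5841, -0.0532, 0.0994]
eef_rot: [-179.9, -0.0, -95.9]
contact_force: [3.5, -6.3, 1.0]
gripper_width: 0.0394
gripper_force: 13.3
```

Call:
{"op": "jog_arm", "data": {"deltas": [[[-1,0,0.2,0.8,0],[-1,0,0.3,0.8,0],[-1,0.1,0.4,0.8,0],[-1,0.1,0.4,0.75,0],[-1,0,0,0,0]]]}}

```text
time_s: 11.1
tcp_pos: [0.5855, -0.0404, 0.1309]
eef_rot: [-179.9, -0.0, -95.9]
contact_force: [1.1, -6.6, 3.3]
gripper_width: 0.0396
gripper_force: 12.0
```

Call:
{"op": "jog_arm", "data": {"deltas": [[[-1,0,0.5,0.7,0],[-1,0.1,0.55,0.65,0],[-1,0.1,0.55,0.65,0],[-1,0.05,0.6,0.6,0],[-1,0,0,0,0]]]}}

```text
time_s: 11.72
tcp_pos: [0.5878, -0.0186, 0.1572]
eef_rot: [-179.9, -0.1, -95.9]
contact_force: [-0.4, -7.4, 8.3]
gripper_width: 0.0396
gripper_force: 12.0
```

```bash
python3 - <<'E'
from plant import r
import cv2
b=r.capture("scene")[110:260,200:380]
cv2.imwrite("pics/s3.png",cv2.resize(b,(600,500),interpolation=2))
E
```

```text
(no output)
```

View pics/s3.png

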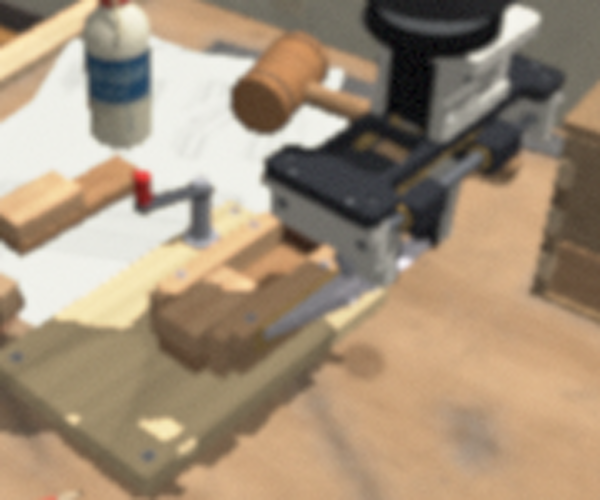

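The plate is following. The force is radially outward, so my arc is slightly tight. I'll shift outward a little and go on.

Call:
{"op": "jog_arm", "data": {"deltas": [[[-1,0,0,0.5,0],[-1,0.05,0.5,0.65,0],[-1,0.1,0.65,0.55,0],[-1,0.1,0.7,0.45,0],[-1,0.05,0.7,0.4,0],[-1,0,0,0,0]]]}}

```text
time_s: 12.52
tcp_pos: [0.5907, 0.01, 0.1797]
eef_rot: [180.0, 0.2, -95.9]
contact_force: [4.9, 5.3, -10.7]
gripper_width: 0.0385
gripper_force: 12.0
```

Call:
{"op": "jog_arm", "data": {"deltas": [[[-1,0.05,0.7,0.3,0],[-1,0.1,0.7,0.25,0],[-1,0.05,0.7,0.2,0],[-1,0.1,0.6,0.1,0],[-1,0,0,0,0]]]}}

```text
time_s: 13.15
tcp_pos: [0.5934, 0.0356, 0.1889]
eef_rot: [179.9, 0.1, -95.9]
contact_force: [4.6, 2.5, -10.1]
gripper_width: 0.0389
gripper_force: 12.0
```

Call:
{"op": "jog_arm", "data": {"deltas": [[[-1,0.05,0.3,-0.3,0],[-1,0.05,0.6,-0.1,0],[-1,0.1,0.6,0,0],[-1,0.05,0.6,0,0],[-1,0.05,0.5,-0.1,0],[-1,0,0,0,0]]]}}

```text
time_s: 13.9
tcp_pos: [0.5963, 0.0602, 0.1882]
eef_rot: [-179.9, -0.0, -95.9]
contact_force: [-8.7, 0.7, 17.3]
gripper_width: 0.0393
gripper_force: 12.0
```

```bash
python3 - <<'E'
from plant import r
import cv2
b=r.capture("scene")[90:250,180:380]
cv2.imwrite("pics/s4.png",cv2.resize(b,(700,560),interpolation=2))
E
```

```text
(no output)
```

View pics/s4.png

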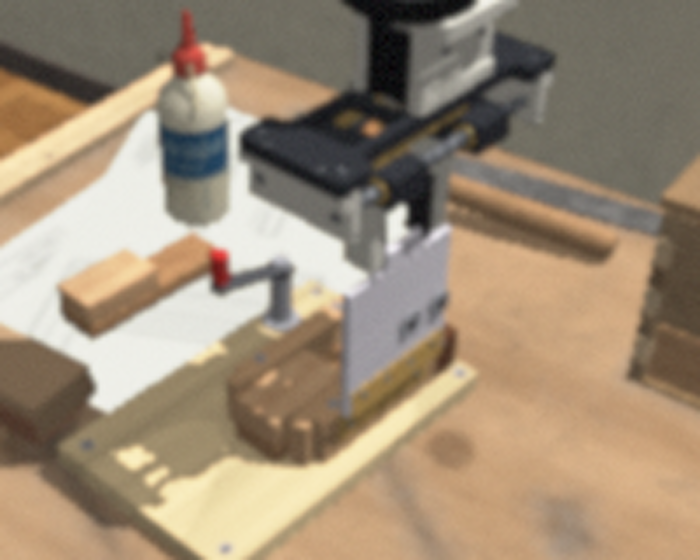

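The plate is upright, with the tab gripped at about (400,240). I'll release, go over to the -y side, close the fingers and push it over.

Call:
{"op": "jog_arm", "data": {"deltas": [[[1,0,0,0.2,0],[1,0,0,0,0],[1,0,0,0.5,0],[1,0,0,3,0],[-1,-0.1,-1.2,0,0],[-1,-0.2,-2,0,0],[-1,-0.1,-1.4,0,0],[-1,0,0,0,0]]]}}

```text
time_s: 14.95
tcp_pos: [0.592, 0.0129, 0.2215]
eef_rot: [179.9, -0.0, -96.0]
contact_force: [0.5, -0.6, 0.6]
gripper_width: 0.045
gripper_force: 0.0
```

Call:
{"op": "jog_arm", "data": {"deltas": [[[-1,0,0,0,0],[-1,0,0,0,0],[-1,0,0,-1,0],[-1,0,0,-2,0],[-1,0,0,-2,0],[-1,0,0,0,0]]]}}

```text
time_s: 15.7
tcp_pos: [0.5913, 0.0145, 0.17]
eef_rot: [179.8, -0.1, -95.9]
contact_force: [-0.0, 0.3, -0.8]
gripper_width: 0.0005
gripper_force: 0.0
```

Call:
{"op": "jog_arm", "data": {"deltas": [[[-1,0.1,1,0.3,0],[-1,0.1,1,0.3,0],[-1,0.1,0.7,0.3,0],[-1,0.05,0.6,0,0],[-1,0.1,0.6,0,0],[-1,0.05,0.6,0,0],[-1,0.05,0.6,0,0],[-1,0.05,0.6,0,0]]]}}

```text
time_s: 16.7
tcp_pos: [0.5983, 0.0718, 0.1808]
eef_rot: [180.0, -0.0, -95.9]
contact_force: [0.8, -1.3, -0.7]
gripper_width: 0.0007
gripper_force: 0.5
```

Call:
{"op": "jog_arm", "data": {"deltas": [[[-1,0.05,0.6,-0.2,0],[-1,0.05,0.6,-0.2,0],[-1,0.1,0.6,-0.2,0],[-1,0.05,0.6,-0.3,0],[-1,0.05,0.6,-0.3,0],[-1,0,0,0,0]]]}}

```text
time_s: 17.45
tcp_pos: [0.6015, 0.102, 0.1686]
eef_rot: [180.0, -0.0, -95.9]
contact_force: [-1.4, 0.3, -0.1]
gripper_width: -0.0001
gripper_force: 0.0
```

Call:
{"op": "jog_arm", "data": {"deltas": [[[-1,0.05,0.7,-0.4,0],[-1,0.05,0.6,-0.5,0],[-1,0.1,0.6,-0.5,0],[-1,0.05,0.5,-0.6,0],[-1,0,0,0,0]]]}}

```text
time_s: 18.08
tcp_pos: [0.6037, 0.1258, 0.1482]
eef_rot: [179.9, -0.0, -95.9]
contact_force: [0.4, 0.7, 0.1]
gripper_width: 0.0005
gripper_force: 0.0
```

Call:
{"op": "jog_arm", "data": {"deltas": [[[-1,0.05,0.45,-0.5,0],[-1,0.05,0.4,-0.5,0],[-1,0.05,0.35,-0.5,0],[-1,0,0.3,-0.5,0],[-1,0.05,0.25,-0.6,0],[-1,0,0,0,0]]]}}

```text
time_s: 18.82
tcp_pos: [0.6058, 0.1431, 0.1224]
eef_rot: [180.0, -0.0, -95.9]
contact_force: [0.5, -0.2, -0.1]
gripper_width: 0.0
gripper_force: 0.0
```

Call:
{"op": "jog_arm", "data": {"deltas": [[[-1,0,0.2,-0.5,0],[-1,0.05,0.2,-0.5,0],[-1,0,0.15,-0.5,0],[-1,0,0.15,-0.5,0],[-1,0,0.1,-0.4,0],[-1,0,0,0,0]]]}}

```text
time_s: 19.58
tcp_pos: [0.6062, 0.1509, 0.0986]
eef_rot: [180.0, -0.0, -95.9]
contact_force: [0.2, 0.1, -0.6]
gripper_width: 0.0006
gripper_force: 0.0
```

Call:
{"op": "jog_arm", "data": {"deltas": [[[-1,0,0,-0.4,0],[-1,0,0,-0.4,0],[-1,0,0,-0.3,0],[-1,0,0,0,0]]]}}

```text
time_s: 20.08
tcp_pos: [0.6063, 0.1509, 0.0877]
eef_rot: [180.0, -0.0, -95.9]
contact_force: [-0.2, -0.1, 0.6]
gripper_width: 0.0005
gripper_force: 0.0
```

Call:
{"op": "jog_arm", "data": {"deltas": [[[-1,0,0,-0.2,0],[-1,0,0,-0.1,0],[-1,0,0,0,0]]]}}

```text
time_s: 20.45
tcp_pos: [0.6065, 0.151, 0.085]
eef_rot: [180.0, -0.0, -95.9]
contact_force: [0.3, -1.3, -0.2]
gripper_width: 0.0003
gripper_force: 0.0
```

Call:
{"op": "jog_arm", "data": {"deltas": [[[-1,0,0,-0.1,0],[-1,0,0,-0.1,0],[-1,0,0,0,0]]]}}

```text
time_s: 20.82
tcp_pos: [0.6064, 0.151, 0.0829]
eef_rot: [180.0, -0.0, -95.9]
contact_force: [0.9, 1.1, 0.4]
gripper_width: 0.0002
gripper_force: 0.0
```

Call:
{"op": "jog_arm", "data": {"deltas": [[[-1,0,0,-0.1,0],[-1,0,0,-0.1,0],[-1,0,0,0,0]]]}}

```text
time_s: 21.2
tcp_pos: [0.6066, 0.151, 0.0827]
eef_rot: [-180.0, 0.0, -95.9]
contact_force: [-5.6, 0.6, 12.0]
gripper_width: 0.0004
gripper_force: 6.3
```

The plate is seated: the tip is at z=0.0637 with firm contact. Next I raise, open and locate the knob.

Call:
{"op": "jog_arm", "data": {"deltas": [[[-1,0,0,0.5,0],[-1,0,0,2.5,0],[-1,0,0,4,0],[0,0,0,4,0],[0,-0.2,2,0,0],[0,-0.2,2.2,0,0],[0,-0.2,2.2,0,0],[0,0,0,0,0]]]}}

```text
time_s: 22.2
tcp_pos: [0.5999, 0.2171, 0.1897]
eef_rot: [179.9, -0.1, -95.8]
contact_force: [-0.3, -0.2, -0.4]
gripper_width: 0.0424
gripper_force: 0.0
```

```bash
python3 - <<'E'
from h import *
import cv2
CI["wrist"]=r.camera_info("wrist");print(r.get_state()["tcp_pos"])
for n in("wrist","scene","top"):
    im=r.capture(n)
    h=cv2.cvtColor(im,cv2.COLOR_BGR2HSV)
    m=(((h[...,0]<8)|(h[...,0]>172))&(h[...,1]>150)&(h[...,2]>70)).astype(np.uint8)
    k,_,st,ce=cv2.connectedComponentsWithStats(m)
    c=CI[n];R=c["view"][:3,:3];o=-R.T@c["view"][:3,3]
    print(n,"pred",proj(n,[.6002,.2079,.0975]))
    for i in range(1,k):
        if st[i,4]<6:continue
        for (u,v),z in((ce[i],.0835),((ce[i][0],st[i,1]),.0975)):
            d=R.T@[(u-c["cx"])/c["fx"],-(v-c["cy"])/c["fy"],-1];print(st[i],(u,v),(o+d*(z-o[2])/d[2]).round(4))
    cv2.imwrite(f"pics/k_{n}.png",im)
E
```

```text
[0.59987073 0.21705423 0.18972041]
wrist pred [[258.00546113 189.26334368]]
[471  40  41  23 275] (np.float64(492.71272727272725), np.float64(51.301818181818184)) [0.4181 0.1242 0.0835]
[471  40  41  23 275] (np.float64(492.71272727272725), np.int32(40)) [0.4288 0.118  0.0975]
[248 184  17  17 235] (np.float64(255.68936170212766), np.float64(191.9531914893617)) [0.6028 0.2139 0.0835]
[248 184  17  17 235] (np.float64(255.68936170212766), np.int32(184)) [0.6016 0.2035 0.0975]
scene pred [[241.90222718 161.94883058]]
[240 162   5   9  32] (np.float64(241.875), np.float64(165.625)) [0.6025 0.2107 0.0835]
[240 162   5   9  32] (np.float64(241.875), np.int32(162)) [0.6    0.2078 0.0975]
[164 260  52  21  90] (np.float64(189.83333333333334), np.float64(269.74444444444447)) [0.2952 0.0805 0.0835]
[164 260  52  21  90] (np.float64(189.83333333333334), np.int32(260)) [0.3045 0.0874 0.0975]
top pred [[228.05751532 189.42028016]]
```

Call:
{"op": "jog_arm", "data": {"deltas": [[[0,0.15,-0.7,-2,0],[0,0,0,-3,0],[0,0,0,-2.3,0],[0,0,0,-1,0],[0,0,0,-1,0],[-1,0,0,0,0],[-1,0,0,0,0],[-1,0,0,0,0]]], "force": 8}}

```text
time_s: 23.35
tcp_pos: [0.6024, 0.2082, 0.0988]
eef_rot: [-179.9, 0.0, -95.9]
contact_force: [-0.2, 0.5, 0.0]
gripper_width: 0.0196
gripper_force: 0.0
```

Call:
{"op": "jog_arm", "data": {"deltas": [[[-1,0,0,0,0],[-1,0,0,0,0]]]}}

```text
time_s: 23.6
tcp_pos: [0.6018, 0.2082, 0.0986]
eef_rot: [180.0, 0.0, -95.9]
contact_force: [-3.8, 1.3, 5.5]
gripper_width: 0.0154
gripper_force: 8.0
```

Call:
{"op": "jog_arm", "data": {"deltas": [[[-1,-0.3,-0.6,0,0],[-1,-0.2,-0.55,0,0],[-1,-0.1,-0.5,0,0],[-1,0,-0.75,0,0],[-1,0.1,-0.75,0,0],[-1,0,0,0,0]]]}}

```text
time_s: 24.35
tcp_pos: [0.5965, 0.1751, 0.0983]
eef_rot: [179.9, -0.1, -95.9]
contact_force: [-3.0, -0.0, 6.9]
gripper_width: 0.0158
gripper_force: 8.0
```

Call:
{"op": "jog_arm", "data": {"deltas": [[[-1,0.25,-0.7,0,0],[-1,0.3,-0.65,0,0],[-1,0.4,-0.6,0,0],[-1,0.5,-0.55,0,0],[-1,0,0,0,0]]]}}

```text
time_s: 24.98
tcp_pos: [0.6079, 0.1476, 0.0968]
eef_rot: [179.6, -0.3, -96.0]
contact_force: [-8.2, -6.8, 6.5]
gripper_width: 0.0153
gripper_force: 8.0
```

Call:
{"op": "jog_arm", "data": {"deltas": [[[-1,0.4,-0.4,0,0],[-1,0.5,-0.4,0,0],[-1,0,0,0,0]]]}}

```text
time_s: 25.35
tcp_pos: [0.617, 0.1396, 0.0964]
eef_rot: [179.6, -0.3, -96.0]
contact_force: [-6.3, -7.2, 4.4]
gripper_width: 0.0156
gripper_force: 8.5
```

Call:
{"op": "jog_arm", "data": {"deltas": [[[-1,0.6,-0.35,0,0],[-1,0.6,-0.25,0,0],[-1,0,0,0,0]]]}}

```text
time_s: 25.72
tcp_pos: [0.6286, 0.1322, 0.0963]
eef_rot: [179.5, -0.5, -96.0]
contact_force: [-5.8, -13.2, 5.2]
gripper_width: 0.0145
gripper_force: 10.7
```

The width and the -y force show the knob slipping out of the pads on the +y side, so my arc ran too wide. I'll open slightly, recentre and regrip.

Call:
{"op": "jog_arm", "data": {"deltas": [[[-0.4,0,0,0,0],[-0.4,0,0,0,0],[-0.4,0,0.6,0,0],[-0.4,0,0.6,0,0],[-1,0,0,0,0],[-1,0,0,0,0],[-1,0,0,0,0]]]}}

```text
time_s: 26.6
tcp_pos: [0.6325, 0.1498, 0.098]
eef_rot: [-180.0, 0.0, -95.9]
contact_force: [-1.0, 2.3, -0.3]
gripper_width: 0.0157
gripper_force: 8.0
```

Call:
{"op": "jog_arm", "data": {"deltas": [[[-1,0.3,-0.2,0,0],[-1,0.3,-0.1,0,0],[-1,0.3,-0.1,0,0],[-1,0,0,0,0]]]}}

```text
time_s: 27.1
tcp_pos: [0.6407, 0.1465, 0.0979]
eef_rot: [179.9, 0.1, -95.9]
contact_force: [-6.5, 8.0, 2.3]
gripper_width: 0.0152
gripper_force: 8.0
```

Call:
{"op": "jog_arm", "data": {"deltas": [[[-1,0.2,0,0,0],[-1,0.2,0,0,0],[-1,0,0,0,0]]]}}

```text
time_s: 27.48
tcp_pos: [0.6422, 0.1463, 0.0976]
eef_rot: [179.7, -0.0, -95.9]
contact_force: [-15.0, 8.5, 8.3]
gripper_width: 0.0182
gripper_force: 8.0
```

Call:
{"op": "jog_arm", "data": {"deltas": [[[-0.3,0,0,0,0],[-0.3,0,0,0,0],[-0.3,0,0,1,0],[-0.3,0,0,4,0],[-0.3,0,0,5,0],[-0.3,-4,-1,3,0],[-0.3,-5,-2,0,0],[-0.3,-5,-2,0,0]]]}}

```text
time_s: 28.48
tcp_pos: [0.5046, 0.0947, 0.2291]
eef_rot: [-179.9, 0.0, -95.9]
contact_force: [-0.5, 0.4, 0.0]
gripper_width: 0.0309
gripper_force: 0.0
```

Call:
{"op": "jog_arm", "data": {"deltas": [[[-0.3,-2,-5,0,0],[-0.3,0,-5,0,0],[-0.3,0,-5,0,0],[-0.3,0,-5,0,0],[-0.3,0,-5,0,0],[-0.3,0,0,0,0]]]}}

```text
time_s: 29.22
tcp_pos: [0.4852, -0.1577, 0.2287]
eef_rot: [-180.0, -0.0, -96.2]
contact_force: [-1.0, 0.1, 0.5]
gripper_width: 0.0308
gripper_force: 0.0
```

```bash
python3 - <<'E'
from h import *
import cv2
t=r.capture("top");s=r.capture("scene");a=t[152:260,215:330];b=s[145:260,185:350]
cv2.imwrite("pics/fin.png",cv2.hconcat([cv2.resize(a,(392,368),interpolation=2),cv2.resize(b,(400,368),interpolation=2)]))
J=[.5848,.1071,-.1027]
for la in(0,.15,.3):
    w=world(J,[50-48*np.sin(la),85-48*np.cos(la),97.5])
    print(la,(proj("top",w)-[215,152])*[392/115,368/108],(proj("scene",w)-[185,145])*[400/165,368/115]+[392,0])
E
```

```text
0 [[125.28682735  81.4301659 ]] [[605.93179365  62.46510267]]
0.15 [[123.94069489  89.70678322]] [[600.8107543   66.26843902]]
0.3 [[121.35745077  97.70169094]] [[594.97907382  69.44407564]]
```

View pics/fin.png

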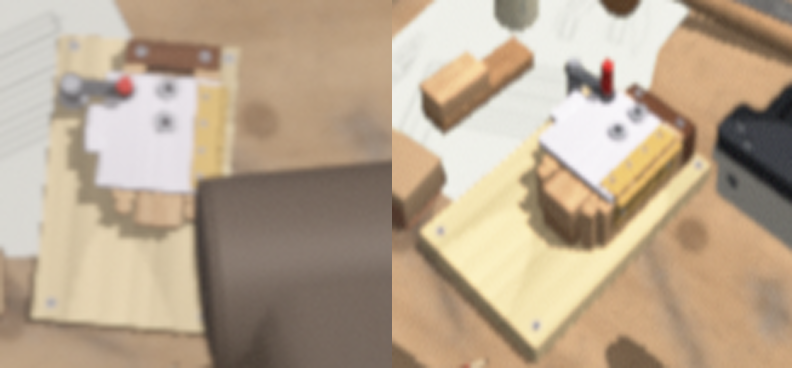

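The plate lies flat and the piece sticks out only slightly from the rails, at (165,222). The knob is at (125,86) in the top panel and (607,62) in the scene panel, which matches latch angle 0, and it had resisted 15 N against its stop. I'm handing in.

```bash
python3 -c "
from plant import r
print(r.close_job())"
```

```text
the job is handed in; nothing more can be done
None
```

The job is handed in after about 29 s of robot time: the lap piece is against the end stop, the drill plate lies flat over it, and the latch is swung fully round; I lifted the plate to upright and swung the latch by gripping the tab and knob rather than by pushes alone, and no verdict came back.

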